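# Nip a lens in the sprung tweezers of the bench drill

## Robot

A 6-joint arm with a two-finger parallel gripper is mounted at the origin on a cart in front of the work surface, level with it; the furniture and walls round the work are solid. World frame = base frame: x ahead of the robot, y to its left, z up, the work surface at z = 0. Lengths are in m, angles in degrees, forces in N, time in s.
With the tool pointing down it reaches from about 0.375 to 0.9 m from the base axis. Payload 3.1 kg.
Tool frame: the origin (TCP) lies at the very end of the fingers, on their centre line; the grasp point (between the pads) lies 19 mm behind it; z points along the fingers, y is the line along which they close (so a half turn about z gives the same grasp; the last joint's range is limited). The gripper opens to 87 mm and grips with 3 to 60 N. Pads are 19 mm wide; open, the fingers measure 117 mm over their backs; the gripper's body (75 mm by 190 mm) begins 51 mm behind the grasp point.
Start: joints at [-84.655, 30.224, 82.088, -0, 67.689, -10.227], TCP at [0.168, -0.602, 0.223] pointing down, gripper open.
Joint ranges: [-176.69, 176.69], [-43.24, 126.21], [12.49, 139.97], [-82, 262], [0, 151.66], [-163.58, 163.58]. Speed limits (degrees/s): [159.86, 159.86, 180, 180, 180, 180].

## Interface

Orientations are given as a 3x3 rotation matrix whose columns are the frame's x, y, z axes.
In Python, from rig import bot gives the robot as it stands.
- The arm moves only by the tool move_arm, never from a script. Its argument "increments" is a list of rows, each an object with "xyz": the shift along the tool's x, y, z in mm, a list of three; "roll": the turn about the tool's z in rad; "grip": the opening in per cent of the stroke, from 0 (shut) to 100 (fully open). A call has 1 to 5 rows; each row shifts and turns the commanded pose from where the row before left it, along the tool's axes as they then stand; what a row does not reach is not made up. A row lasts 1/12 s, in which the tool goes at most 41.7 mm and 7.16 degrees, less where a joint would pass 70% of its speed; a pose out of reach is approached as far as the arm can. A call is refused whole if a number of a shift passes 41.7 or a number of a turn 0.125, either way. A call with a gripper value outside its range is refused whole. The fingers move at their own pace and stop on an object; the grip force is fixed at half the most. Time passes only in rows, so rows that do not move let the fingers close. It gives the time, the measured TCP pose, the force, the opening and the grip force at its end, in the units of the state.
- bot.read_state(): the state, without advancing time (a new reading comes with each control period).
- bot.capture(name): name is "scene" or "top" or "wrist"; returns (picture, depth): 384x512x3 uint8, red, green, blue; 384x512 float32, m along the optical axis (not along the pixel's ray), 0 where there is no reading.
- bot.camera_model(name): a dict with "intrinsics" (3x3 intrinsics, pixels), "rvec" (rotation vector, rad) and "tvec" (3), from world to camera coordinates, as OpenCV has them; the wrist camera has in their place "tool_from_camera" (4x4, takes a point from camera to tool coordinates, whose origin is the TCP and whose axes are the flange's). Camera axes: x right, y down, z forward; pixel columns grow to the right and rows downward; lengths in m; the calibration is good to about 2 mm. A picture is of the moment at which its call begins: read the wrist's pose just before it. camera_model takes no time and is no camera call.
- bot.hand_in(): hands the job in; it is judged then, once.
Trained networks look in the newest picture that a camera, given by its name, has taken for a name from the list of things; names that differ only in an ending like _2 or _b are one class to them, and where a whole thing is asked for, a point or a joint stands for the part that bears it (a point fixed in the world has none). Each returns a list of dicts, best first, with "conf" (0 to 1); they miss things now and then, are a little off and sometimes report something else, mostly with a low value. They report only what shows in the picture. A call takes as long as a camera call.
- bot.spot_in(label, camera): "at" ([x, y, z] in m, in the coordinates of the camera as it stood for that picture, good to about 4 mm: the middle of the surface that is visible of it).
- bot.trace(label, camera): "mask" (384x512 bool, what is visible of it).
The state is a dict: "time_s": time; "joint_positions": joint angles; "qvel": joint speeds; "tau": joint torques, N m; "position": TCP position; "tcp_rot": TCP orientation; "force": force on the tool from outside, world axes, zero at the start; "moment": the same for the moment, N m; "opening": opening from 0.0 (shut) to 1.0 (fully open); "grasp_force": force on a finger pad.
Only numpy, scipy, OpenCV 4.12 (cv2) and the standard library are available. Lean on these libraries where they do the work, as an engineer would, in place of code of your own. Each camera call takes 0.05 s, during which the arm holds its last target. There are 200 camera calls.

## Task

Get the lens ready for drilling: slide the carriage of the small bench drill until the black ink dot on the lens lies straight under the point of the drill bit. Then, with the dot there, squeeze the carriage's sprung lens tweezers (each blade has a ribbed thumb rest) until the two pointers stand over the engraved lines of the gauge strip, so that both soft pads nip the lens, and no tighter. Finish holding the tweezers squeezed and steady at that mark; do not let go.

Things in the scene. Friction and masses are not known exactly. Their poses are not given: they have to be found in the camera images.
- slide_base: fixed grey base plate of the bench drill, 300 x 112 x 14 mm, steel rail along it. Origin on the table under it, 5 mm to the robot's side of its middle; x runs along the rail away from the robot, y left, z up. The white drill head (46 mm wide, from 136 mm up, motor top 258 mm) stands on a column at the far end and ends 21 mm to the robot's side of the bit; nearer the robot all is open above
- drill_point (a point): point of the fixed 3 mm drill bit, 67.5 mm above the table, about 12 mm above the lens's dot and right over the middle of the rail; how far along the rail the drill is clamped differs from time to time (15 to 42 mm along +x from the base's origin)
- carriage (a joint): slide of the aluminium lens carriage along the rail, m; 0 at the start, grows as the carriage is pushed along the base's +x, under the bit; travel 0 to 0.08; about 4 N of friction, stays where it is left. It carries the lens, the tweezers and the gauge strip
- knob (a point): middle of the grip of the black upright knob for sliding the carriage (24 mm diameter, grip 47 to 76 mm above the table, point at 62), at the carriage's robot end over the middle of the rail, 177 mm from the lens centre. The tweezers' heel block, 22 mm wide and 61 mm high, begins 19 mm further along +x
- ink_dot (a point): black ink dot, 4 mm across, on top of the clear lens, 15 mm from the lens centre on the base's +x side (the lens's own two tiny red marks mean nothing)
- lens: loose clear lens, 53 mm diameter, 6 mm thick, lying dome up on a white pedestal on the carriage between four short pins that leave it about 1 mm of play; origin at the centre of its underside, 50.5 mm above the table
- blade_l (a joint): left (+y) spring blade of the lens tweezers, rad: 0 open at rest, grows as it is squeezed towards the middle; it springs open when let go. Each blade turns about its own heel end, 150 mm from the lens centre towards the robot. Both at 0.12 is the marked gap
- blade_r (a joint): right (-y) spring blade, the same
- rest_l (a point): middle of the outer face of the left black ribbed thumb rest (28 mm long, 18 mm high, 54 mm above the table; below it the carriage, 36 mm wide, reaches up to 31 mm), 80 mm from the lens centre towards the robot. Over both rests: 52 mm open, about 35 mm at the mark, where each needs about 9 N; 1 mm less over the rests is 2.1 mm less tip gap
- rest_r (a point): the same on the right thumb rest
- tip_l (a point): tip point of the left blade: the face of its white nylon pad while not pressed in, beside the lens. Distance tip_l to tip_r is the tip gap: 84 mm open, 48 mm when the pointers at the blades' far ends stand over the two engraved lines (38 mm either side of the middle of the aluminium gauge strip just beyond the lens)
- tip_r (a point): the same on the right blade
- pad_l: white nylon pad 20 x 5 x 11 mm of the left blade, sprung: it gives up to 6 mm (600 N/m) when it meets the lens; origin at the middle of its face
- pad_r: the same on the right blade
- lamp_base (a point): middle of the cream round base (about 0.2 m across) of the fixed desk lamp left of the work, not part of the job; the lamp's arms rise above it and pass overhead at 0.45 to 0.64 m height over x 0.48 to 1.05, y 0.06 to 0.30. An arm that swings in from the left should stay drawn in until past the lamp

How it is judged:
By the outcome, as a careful person would: the job done as asked, in the order asked, and still so for the second after the job is handed in, while the arm keeps its last pose, push and grip.
It also fails if it takes over 48 s, if anything falls off the work surface, if the arm or the gripper's body presses on something with over 40 N, if the wrist force passes 120 N, or if a joint passes its speed limit or range.

## Working session

There is one attempt and no reset: what is moved stays moved. The work goes in short steps, Python scripts to look and compute and a tool call to move; the robot and the scene stay as the last step left them, time stands still between calls to the robot, and variables do not carry over. Pictures are saved under pics/ and viewed, at most 10 in all, crops included, and the job is handed in when it is done.

Besides the shell and the picture viewer there is one more tool, called after "Request:" in YAML: its name, and indented under it one key for each argument. move_arm: Moves the arm, as the interface text tells. Its arguments: {"type":"object","properties":{"increments":{"type":"array"}},"required":["increments"]}

```bash
mkdir -p pics; ls; cat > h.py <<'E'
import numpy as np, cv2
from rig import bot
def w2c(n):
    m=bot.camera_model(n)
    if 'rvec' in m:
        T=np.eye(4);T[:3,:3]=cv2.Rodrigues(np.array(m['rvec'],float))[0];T[:3,3]=np.ravel(m['tvec']);return np.array(m['intrinsics']),np.linalg.inv(T)
    s=bot.read_state();W=np.eye(4);W[:3,:3]=s['tcp_rot'];W[:3,3]=s['position']
    return np.array(m['intrinsics']),W@np.array(m['tool_from_camera'])
def tow(T,p): return (T@np.r_[p,1])[:3]
def spot(l,n,T): 
    return [(round(d['conf'],2),np.round(tow(T,d['at']),4)) for d in bot.spot_in(l,n)[:2]]
E
cat > a.py <<'E'
from h import *
for n in ('top','scene'):
    K,T=w2c(n); im,d=bot.capture(n); cv2.imwrite(f'pics/{n}0.png',im[:,:,::-1]); np.save(n+'d.npy',d)
    print(n,np.round(T,3).tolist(),K[0,0])
    for l in ('slide_base','knob','ink_dot','lens','rest_l','rest_r','pad_l','pad_r','lamp_base'): print(l,spot(l,n,T))
s=bot.read_state();print(s['time_s'],s['tcp_rot'],s['force'])
E
python3 a.py
```

```text
pics
top [[-0.028, -0.983, 0.181, 0.402], [-0.999, 0.024, -0.022, 0.024], [0.017, -0.182, -0.983, 0.965], [0.0, 0.0, 0.0, 1.0]] 409.2716300836219
slide_base [(0.9, array([ 0.6057, -0.1295,  0.0169]))]
knob [(0.77, array([ 0.5709, -0.1409,  0.0476]))]
ink_dot []
lens []
rest_l [(0.7, array([ 0.5581, -0.1676,  0.0601])), (0.66, array([ 0.5679, -0.1185,  0.0554]))]
rest_r [(0.7, array([ 0.5581, -0.1676,  0.0601])), (0.66, array([ 0.5679, -0.1185,  0.0554]))]
pad_l [(0.74, array([ 0.6044, -0.1293,  0.0207]))]
pad_r [(0.74, array([ 0.6044, -0.1293,  0.0207]))]Traceback (most recent call last):
  File "a.py", line 5, in <module>
    for l in ('slide_base','knob','ink_dot','lens','rest_l','rest_r','pad_l','pad_r','lamp_base'): print(l,spot(l,n,T))
                                                                                                           ~~~~^^^^^^^
  File "h.py", line 11, in spot
    return [(round(d['conf'],2),np.round(tow(T,d['at']),4)) for d in bot.spot_in(l,n)[:2]]
                                                                     ~~~~~~~~~~~^^^^^
ValueError: it knows: blade, carriage, drill_point, ink_dot, knob, lens, pad, rest, slide_base, tip
```

```bash
cat > a.py <<'E'
from h import *
for n in ('scene',):
    K,T=w2c(n); im,d=bot.capture(n); cv2.imwrite(f'pics/{n}0.png',im[:,:,::-1]); np.save(n+'d.npy',d)
    print(n,np.round(T,3).tolist(),K[0,0])
    for l in ('slide_base','knob','ink_dot','lens','rest','pad','carriage','drill_point'): print(l,spot(l,n,T))
s=bot.read_state();print(s['time_s'],s['tcp_rot'],s['force'])
E
python3 a.py
```

```text
scene [[-0.752, -0.338, 0.566, 0.004], [-0.659, 0.367, -0.657, 0.701], [0.014, -0.867, -0.498, 0.6], [0.0, 0.0, 0.0, 1.0]] 442.6305768828953
slide_base [(0.93, array([ 0.5842, -0.1181,  0.0267]))]
knob [(0.85, array([ 0.5426, -0.1368,  0.0429]))]
ink_dot [(0.38, array([ 0.5842, -0.1199,  0.0247]))]
lens []
rest [(0.79, array([ 0.5621, -0.1162,  0.0568])), (0.53, array([ 0.5551, -0.1658,  0.0542]))]
pad []
carriage [(0.69, array([ 0.5368, -0.1317,  0.0479])), (0.66, array([ 0.5579, -0.1165,  0.0517]))]
drill_point [(0.88, array([ 0.7403, -0.104 ,  0.1668]))]
0.9 [[ 9.63299399e-01  2.68429259e-01 -1.51682084e-05]
 [ 2.68429259e-01 -9.63299399e-01 -2.69112783e-05]
 [-2.18353005e-05  2.18520273e-05 -1.00000000e+00]] [ 0.28380352 -0.70172735  0.62934059]
```

View pics/top0.png

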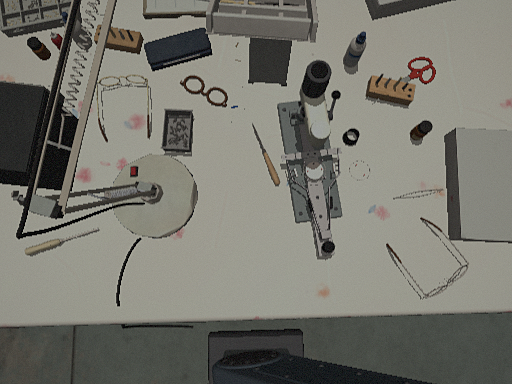

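View pics/scene0.png

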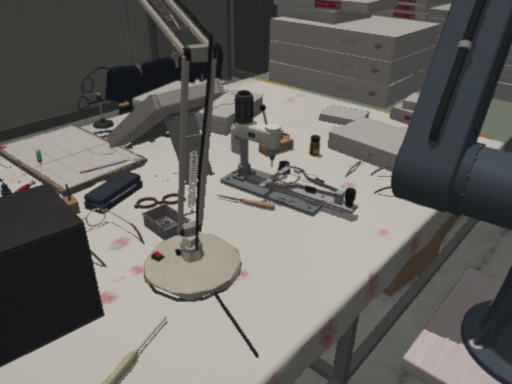

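The top view shows the drill base running from about (318,220) to (290,102), with the knob at (327,247), the lens near (315,172) and the drill head at (318,110). The lamp base is at (155,195). Next I measure the base axis from the depth.

```bash
cat > b.py <<'E'
from h import *
n='top'; K,T=w2c(n); im,d=bot.capture(n)
v,u=np.mgrid[:384,:512]; P=np.stack([(u-K[0,2])/K[0,0]*d,(v-K[1,2])/K[1,1]*d,d],-1)@T[:3,:3].T+T[:3,3]
np.save('P.npy',P)
m=bot.trace('slide_base',n)[0]['mask']
print(m.sum(), np.median(P[300:310,300:310,2]), np.median(P[250:260,350:400,2]))
z=P[...,2]; s=m&(abs(z-.014)<.006)
r=cv2.minAreaRect((P[s][:,:2]*1000).astype(np.float32)); print(s.sum(),r,cv2.boxPoints(r))
k=bot.trace('knob',n); 
for q in k[:2]:
    mm=q['mask']; p=P[mm]; print('knob',q['conf'],mm.sum(),np.argwhere(mm).mean(0),p[p[:,2]>.065].mean(0),p[:,2].max(),(p[:,2]>.065).sum())
b=(u>305)&(u<345)&(v>225)&(v<265)&(z>.065); print(b.sum(),P[b].mean(0),P[b].min(0),P[b].max(0))
E
python3 b.py
```

```text
5166 -5.466848304930272e-05 -0.0002751068908658505
2684 ((629.9857177734375, -133.71969604492188), (359.1268005371094, 112.38951110839844), 6.546451568603516) [[ 445.18646   -98.36313 ]
 [ 457.99982  -210.01984 ]
 [ 814.785    -169.07626 ]
 [ 801.9716    -57.419556]]
knob 0.86 2165 [197.53210162 316.71732102] [ 0.44787843 -0.14293688  0.11889492] 0.964746005374566 118
111 [ 0.44406559 -0.15158271  0.08217937] [ 0.40241587 -0.16530634  0.06509759] [0.45720598 0.02362086 0.96474601]
```

Request:
move_arm:
  increments:
    - {"xyz": [31, -27, 0], "roll": 0, "grip": 100}
    - {"xyz": [31, -27, 0], "roll": 0, "grip": 100}
    - {"xyz": [31, -27, 0], "roll": 0, "grip": 100}
    - {"xyz": [31, -27, 0], "roll": 0, "grip": 100}
    - {"xyz": [31, -27, 0], "roll": 0, "grip": 100}

```text
time_s: 1.47
position: [0.2815, -0.4288, 0.2226]
tcp_rot: [[0.964, 0.268, 0.0], [0.268, -0.964, -0.0], [0.0, 0.0, -1.0]]
force: [0.9, -0.3, 0.2]
opening: 1.0
grasp_force: 0.0
```

Request:
move_arm:
  increments:
    - {"xyz": [31, -27, 0], "roll": 0, "grip": 100}
    - {"xyz": [31, -27, 0], "roll": 0, "grip": 100}
    - {"xyz": [31, -27, 0], "roll": 0, "grip": 100}
    - {"xyz": [31, -27, 0], "roll": 0, "grip": 100}
    - {"xyz": [31, -27, 0], "roll": 0, "grip": 100}

```text
time_s: 1.88
position: [0.3948, -0.2571, 0.2229]
tcp_rot: [[0.963, 0.268, 0.001], [0.268, -0.963, -0.001], [0.0, 0.001, -1.0]]
force: [1.0, -0.4, -0.1]
opening: 0.998
grasp_force: 0.0
```

```bash
python3 -c "
from h import *
s=bot.read_state();print(s['time_s'],s['position'],s['tcp_rot'],s['force']);print(bot.camera_model('wrist'))"
```

```text
1.8833 [ 0.39479022 -0.25707127  0.22287989] [[ 9.63407171e-01  2.68041440e-01  6.40511119e-04]
 [ 2.68041804e-01 -9.63407112e-01 -5.73066892e-04]
 [ 4.63467292e-04  7.23780509e-04 -9.99999631e-01]] [ 1.02164408 -0.39201688 -0.07671216]
{'intrinsics': array([[342.14955776,   0.        , 255.38347743],
       [  0.        , 342.14955776, 187.00117671],
       [  0.        ,   0.        ,   1.        ]]), 'tool_from_camera': array([[-3.41864769e-05, -9.62017243e-01, -2.72988686e-01,
         7.53531114e-02],
       [ 9.99999981e-01, -8.57500758e-05,  1.76954496e-04,
         9.02207797e-04],
       [-1.93642077e-04, -2.72988675e-01,  9.62017228e-01,
        -1.62508445e-01],
       [ 0.00000000e+00,  0.00000000e+00,  0.00000000e+00,
         1.00000000e+00]])}
```

Request:
move_arm:
  increments:
    - {"xyz": [0, 0, 0], "roll": -0.124, "grip": 100}
    - {"xyz": [0, 0, 0], "roll": -0.124, "grip": 100}
    - {"xyz": [0, 0, 0], "roll": -0.124, "grip": 100}
    - {"xyz": [0, 0, 0], "roll": -0.124, "grip": 100}
    - {"xyz": [0, 0, 0], "roll": -0.124, "grip": 100}

```text
time_s: 2.3
position: [0.3942, -0.2585, 0.2228]
tcp_rot: [[0.623, 0.783, 0.0], [0.783, -0.623, -0.0], [-0.0, 0.001, -1.0]]
force: [-0.6, 0.0, 0.2]
opening: 1.0
grasp_force: 0.0
```

```bash
python3 -c "
from h import *
s=bot.read_state();print(s['time_s'],s['position'],s['joint_positions'])"
```

```text
2.3 [ 0.39423622 -0.25852768  0.22275433] [-4.68730274e+01  1.84190518e+01  1.03481809e+02 -9.84266832e-04
  5.80689849e+01 -8.36353203e+00]
```

Request:
move_arm:
  increments:
    - {"xyz": [0, 0, 0], "roll": -0.124, "grip": 100}
    - {"xyz": [0, 0, 0], "roll": -0.124, "grip": 100}
    - {"xyz": [0, 0, 0], "roll": -0.124, "grip": 100}
    - {"xyz": [0, 0, 0], "roll": -0.124, "grip": 100}
    - {"xyz": [0, 0, 0], "roll": -0.124, "grip": 100}

```text
time_s: 2.72
position: [0.394, -0.2588, 0.2227]
tcp_rot: [[0.053, 0.999, 0.0], [0.999, -0.053, -0.0], [-0.0, 0.0, -1.0]]
force: [0.1, 0.1, -0.0]
opening: 1.0
grasp_force: 0.0
```

Request:
move_arm:
  increments:
    - {"xyz": [0, 0, 0], "roll": -0.124, "grip": 100}
    - {"xyz": [0, 0, 0], "roll": -0.124, "grip": 100}
    - {"xyz": [0, 0, 0], "roll": -0.124, "grip": 100}
    - {"xyz": [0, 0, 0], "roll": -0.124, "grip": 100}
    - {"xyz": [0, 0, 0], "roll": -0.124, "grip": 100}

```text
time_s: 3.13
position: [0.394, -0.2588, 0.2227]
tcp_rot: [[-0.537, 0.843, 0.0], [0.843, 0.537, -0.0], [-0.0, 0.0, -1.0]]
force: [0.3, 0.7, 1.0]
opening: 1.005
grasp_force: 0.0
```

Request:
move_arm:
  increments:
    - {"xyz": [0, 0, 0], "roll": -0.124, "grip": 100}
    - {"xyz": [0, 0, 0], "roll": -0.124, "grip": 100}
    - {"xyz": [0, 0, 0], "roll": -0.124, "grip": 100}
    - {"xyz": [0, 0, 0], "roll": -0.124, "grip": 100}
    - {"xyz": [0, 0, 0], "roll": -0.124, "grip": 100}

```text
time_s: 3.55
position: [0.394, -0.2588, 0.2227]
tcp_rot: [[-0.927, 0.374, 0.0], [0.374, 0.927, -0.0], [-0.0, -0.0, -1.0]]
force: [0.6, 0.2, 0.3]
opening: 1.001
grasp_force: 0.0
```

Request:
move_arm:
  increments:
    - {"xyz": [0, 0, 0], "roll": -0.12, "grip": 100}
    - {"xyz": [0, 0, 0], "roll": -0.12, "grip": 100}
    - {"xyz": [0, 0, 0], "roll": -0.12, "grip": 100}
    - {"xyz": [0, 0, 0], "roll": -0.12, "grip": 100}
    - {"xyz": [0, 0, 0], "roll": 0, "grip": 100}

```text
time_s: 3.97
position: [0.394, -0.2588, 0.2227]
tcp_rot: [[-0.996, -0.092, 0.0], [-0.092, 0.996, -0.0], [-0.0, -0.0, -1.0]]
force: [-0.4, 0.8, -0.6]
opening: 0.999
grasp_force: 0.0
```

Request:
move_arm:
  increments:
    - {"xyz": [-32, 20, 12], "roll": 0, "grip": 100}
    - {"xyz": [-32, 20, 12], "roll": 0, "grip": 100}
    - {"xyz": [-32, 20, 12], "roll": 0, "grip": 100}
    - {"xyz": [-32, 20, 12], "roll": 0, "grip": 100}
    - {"xyz": [-32, 20, 12], "roll": 0, "grip": 100}

```text
time_s: 4.38
position: [0.5456, -0.1436, 0.1621]
tcp_rot: [[-0.996, -0.086, 0.0], [-0.086, 0.996, -0.0], [-0.0, -0.0, -1.0]]
force: [0.8, -0.6, 0.1]
opening: 1.002
grasp_force: 0.0
```

Request:
move_arm:
  increments:
    - {"xyz": [0, 0, 0], "roll": -0.02, "grip": 100}
    - {"xyz": [0, 0, 0], "roll": 0, "grip": 100}

```text
time_s: 4.55
position: [0.545, -0.1431, 0.1615]
tcp_rot: [[-0.994, -0.112, -0.001], [-0.112, 0.994, 0.001], [0.001, 0.001, -1.0]]
force: [-0.4, 0.4, -0.9]
opening: 0.997
grasp_force: 0.0
```

```bash
cat > c.py <<'E'
from h import *
import sys
n='wrist'; K,T=w2c(n); im,d=bot.capture(n)
s=bot.read_state(); print(s['time_s'],s['position'],s['joint_positions'])
np.savez(sys.argv[1]+'.npz',im=im,d=d,K=K,T=T)
for l in ('knob','ink_dot','lens','rest','pad','tip','drill_point'): print(l,spot(l,n,T))
cv2.imwrite(f'pics/{sys.argv[1]}.png',cv2.resize(im[:,:,::-1],(768,576),interpolation=cv2.INTER_CUBIC))
E
python3 c.py w1
```

```text
4.6 [ 0.54419134 -0.14407176  0.16207147] [-2.61874182e+01  3.00075243e+01  9.44829368e+01 -2.89041634e-02
  5.55826228e+01 -1.22469962e+02]
knob [(0.85, array([ 0.5473, -0.1474,  0.0325])), (0.61, array([ 0.5532, -0.1665,  0.062 ]))]
ink_dot [(0.52, array([ 0.6064, -0.1394,  0.0529]))]
lens [(0.68, array([ 0.6077, -0.1366,  0.0515])), (0.4, array([ 0.5462, -0.1164,  0.0574]))]
rest [(0.8, array([ 0.5533, -0.1673,  0.0626])), (0.59, array([ 0.5439, -0.125 ,  0.0658]))]
pad []
tip [(0.62, array([ 0.5415, -0.1195,  0.0613]))]
drill_point []
```

View pics/w1.png

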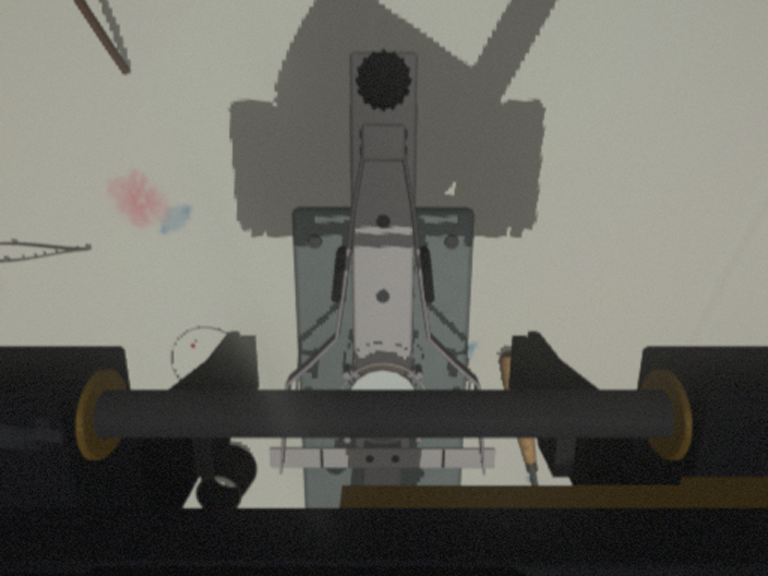

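The wrist view shows the knob at (384,80), the rests at (340,275) and (427,275), and the lens at (383,380). The gauge strip at row 458 has its engraved lines at about x = 322 and 443. The gripper hides the bit from here, so I turn the tool 90° beside the rail to look along under the head.

Request:
move_arm:
  increments:
    - {"xyz": [-8, -25, 0], "roll": 0, "grip": 100}
    - {"xyz": [-8, -25, 0], "roll": 0, "grip": 100}
    - {"xyz": [-8, -25, 0], "roll": 0, "grip": 100}
    - {"xyz": [0, 0, 0], "roll": 0.12, "grip": 100}
    - {"xyz": [0, 0, 0], "roll": 0.12, "grip": 100}

```text
time_s: 5.37
position: [0.5768, -0.2192, 0.1628]
tcp_rot: [[-0.99, 0.138, 0.001], [0.138, 0.99, -0.001], [-0.002, -0.001, -1.0]]
force: [-0.3, -0.8, 0.2]
opening: 1.0
grasp_force: 0.0
```

Request:
move_arm:
  increments:
    - {"xyz": [0, 0, 0], "roll": 0.12, "grip": 100}
    - {"xyz": [0, 0, 0], "roll": 0.12, "grip": 100}
    - {"xyz": [0, 0, 0], "roll": 0.12, "grip": 100}
    - {"xyz": [0, 0, 0], "roll": 0.12, "grip": 100}
    - {"xyz": [0, 0, 0], "roll": 0.12, "grip": 100}

```text
time_s: 5.78
position: [0.576, -0.2172, 0.1628]
tcp_rot: [[-0.74, 0.672, 0.0], [0.672, 0.74, -0.0], [-0.0, 0.0, -1.0]]
force: [0.1, 0.2, -0.0]
opening: 1.003
grasp_force: 0.0
```

Request:
move_arm:
  increments:
    - {"xyz": [0, 0, 0], "roll": 0.12, "grip": 100}
    - {"xyz": [0, 0, 0], "roll": 0.12, "grip": 100}
    - {"xyz": [0, 0, 0], "roll": 0.12, "grip": 100}
    - {"xyz": [0, 0, 0], "roll": 0.12, "grip": 100}
    - {"xyz": [0, 0, 25], "roll": 0.12, "grip": 100}

```text
time_s: 6.2
position: [0.5795, -0.2191, 0.1422]
tcp_rot: [[-0.232, 0.973, 0.01], [0.973, 0.232, -0.006], [-0.008, 0.008, -1.0]]
force: [0.2, -0.5, 0.1]
opening: 0.999
grasp_force: 0.0
```

Request:
move_arm:
  increments:
    - {"xyz": [0, 0, 25], "roll": 0.12, "grip": 100}
    - {"xyz": [0, 0, 27], "roll": 0, "grip": 100}
    - {"xyz": [0, 0, 0], "roll": 0, "grip": 100}
    - {"xyz": [0, 0, 0], "roll": 0, "grip": 100}

```text
time_s: 6.53
position: [0.5751, -0.2165, 0.0846]
tcp_rot: [[-0.12, 0.993, -0.003], [0.993, 0.12, 0.002], [0.002, -0.003, -1.0]]
force: [0.4, -0.1, 0.2]
opening: 1.0
grasp_force: 0.0
```

```bash
python3 c.py w2
```

```text
6.5833 [ 0.57644301 -0.21710821  0.08605667] [-3.10200428e+01  3.95574052e+01  8.96511575e+01  9.67848252e-04
  5.07841381e+01 -3.79270688e+01]
knob [(0.59, array([ 0.572 , -0.1457,  0.0487]))]
ink_dot [(0.62, array([ 0.6288, -0.1328,  0.0539]))]
lens [(0.69, array([ 0.6273, -0.1363,  0.0496]))]
rest [(0.79, array([ 0.5425, -0.1242,  0.065 ])), (0.6, array([ 0.5731, -0.1691,  0.0644]))]
pad [(0.75, array([ 0.6274, -0.1811,  0.0592])), (0.51, array([ 0.6132, -0.0968,  0.0566]))]
tip [(0.91, array([ 0.5729, -0.1721,  0.0591])), (0.87, array([ 0.5445, -0.1175,  0.0608]))]
drill_point [(0.86, array([ 0.6699, -0.1344,  0.1042]))]
```

View pics/w2.png

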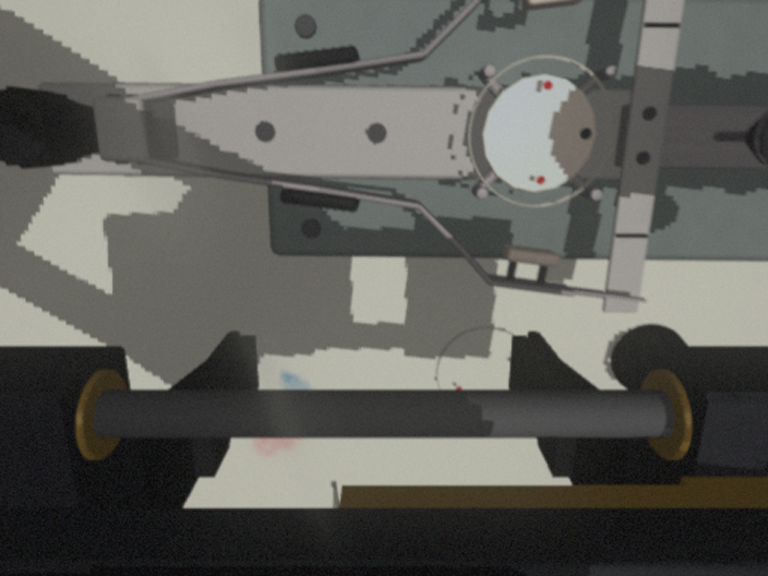

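The picture shows the ink dot at (586,132), the bit tip at about (716,136), the pointer and engraved lines on the strip at x≈640, and the rail axis along row ~133.

```bash
cat >> h.py <<'E'
def ray(K,T,u,v,z):
    r=T[:3,:3]@np.linalg.inv(K)@np.array([u,v,1.]); return T[:3,3]+r*(z-T[2,3])/r[2]
E
cat > d.py <<'E'
from h import *
f=np.load('w2.npz');K,T,im,d=[f[k] for k in('K','T','im','d')]
g=cv2.cvtColor(im,cv2.COLOR_RGB2GRAY).astype(int)
print(g[84:96,384:398]); print(g[82:100,470:500:1])
z=lambda p,q:(np.array(p)+.5)/1.5-.5
for nm,p,h in [('dot',(586,132.5),.0555),('bit',(716,136.5),.0675),('hole1',(265,131.5),.031),('hole2',(377,133),.031),('lensc',(544,131.5),.0525),('strip1',(662,24),.05),('strip2',(631,235.5),.05)]:
    u=z(p,0); w=ray(K,T,*u,h); dd=d[int(round(u[1])),int(round(u[0]))]; print(nm,np.round(w,4),'depth z',round(ray(K,T,*u,0)[2]*0+(T[2,3]+(T[:3,:3]@np.linalg.inv(K)@np.r_[u,1])[2]*dd),4))
E
python3 d.py
```

```text
[[112 112 112 111 105 105 105 101 107 108 108 107 101  90]
 [112 109 111 105  94  84  78  80  84  97 106 105 100  92]
 [112 110 102  92  79  64  52  44  56  77 100 107 102  93]
 [111 110  94  81  57  44  33  39  45  59  89 104 103  95]
 [112 109  89  69  45  41  46  39  43  57  85 102 100  98]
 [113 108  89  58  43  39  42  40  44  61  82 100 103  97]
 [108 109  93  60  50  40  38  42  52  71  90 103 102  94]
 [111 111 103  74  48  44  45  51  67  83  98 107 102  93]
 [110 112 107  97  83  71  68  77  87  97 103 104 100  91]
 [109 109 111 110 101  98  98  96 104 105 107 103  97  90]
 [111 111 110 110 111 107 108 107 109 109 109  98  95  88]
 [109 112 107 110 109 107 111 111 112 109 109 100  92  87]]
[[79 75 76 77 77 78 76 76 78 73 75 74 75 77 76 76 73 75 75 77 76 77 75 76
  76 74 74 74 73 74]
 [77 74 76 73 78 74 77 72 73 72 75 75 77 74 75 76 74 77 76 77 76 75 76 75
  78 75 74 73 72 71]
 [76 73 79 75 76 77 75 72 74 74 75 76 76 74 76 74 75 78 74 74 74 75 74 78
  74 75 75 76 71 66]
 [75 75 75 78 77 74 78 76 75 75 78 78 73 75 73 76 76 75 78 73 72 72 78 72
  76 76 75 70 66 54]
 [77 76 75 
[... 946 characters left out ...]
 75 77 75 75 73 78 76 78 74 75 73 74 73 72 77 72 78 76 73 74 73 72
  76 73 71 58 43 32]
 [75 76 77 76 74 76 75 74 78 78 74 77 76 78 77 73 79 75 74 74 76 75 77 73
  78 76 74 70 55 43]
 [78 75 76 77 80 74 76 73 74 77 74 77 77 78 76 78 81 79 79 77 78 76 78 75
  77 76 74 71 66 51]
 [77 77 76 77 78 78 77 76 77 76 76 75 77 77 76 78 76 77 76 74 75 77 77 78
  74 75 77 74 74 62]]
dot [ 0.6389 -0.1333  0.0555] depth z 0.0571
bit [ 0.6781 -0.1299  0.0675] depth z 0.0756
hole1 [ 0.519  -0.1472  0.031 ] depth z 0.0315
hole2 [ 0.5641 -0.1424  0.031 ] depth z 0.0302
lensc [ 0.6247 -0.1346  0.0525] depth z 0.0511
strip1 [ 0.659  -0.0941  0.05  ] depth z 0.0468
strip2 [ 0.667  -0.1686  0.05  ] depth z 0.0465
```

Request:
move_arm:
  increments:
    - {"xyz": [19, -30, -16], "roll": -0.12, "grip": 100}
    - {"xyz": [0, 0, 0], "roll": -0.12, "grip": 100}
    - {"xyz": [0, 0, 0], "roll": -0.12, "grip": 100}
    - {"xyz": [0, 0, 0], "roll": -0.12, "grip": 100}
    - {"xyz": [0, 0, 0], "roll": -0.12, "grip": 100}

```text
time_s: 7.35
position: [0.5445, -0.2014, 0.1022]
tcp_rot: [[-0.665, 0.747, 0.001], [0.747, 0.665, -0.001], [-0.001, 0.0, -1.0]]
force: [-0.3, 0.2, 0.5]
opening: 1.001
grasp_force: 0.0
```

Request:
move_arm:
  increments:
    - {"xyz": [0, 0, -16], "roll": -0.12, "grip": 100}
    - {"xyz": [0, 0, -16], "roll": -0.12, "grip": 100}
    - {"xyz": [0, 0, -16], "roll": -0.12, "grip": 100}
    - {"xyz": [0, 0, 0], "roll": -0.12, "grip": 100}
    - {"xyz": [0, 0, 0], "roll": -0.12, "grip": 100}

```text
time_s: 7.77
position: [0.5453, -0.2018, 0.1514]
tcp_rot: [[-0.97, 0.241, 0.003], [0.241, 0.97, -0.002], [-0.004, -0.001, -1.0]]
force: [-0.3, 0.5, -0.9]
opening: 1.001
grasp_force: 0.0
```

Request:
move_arm:
  increments:
    - {"xyz": [0, 0, 0], "roll": -0.12, "grip": 100}
    - {"xyz": [0, 0, 0], "roll": -0.12, "grip": 100}
    - {"xyz": [0, 0, 0], "roll": -0.12, "grip": 100}
    - {"xyz": [0, 0, 0], "roll": 0, "grip": 100}

```text
time_s: 8.1
position: [0.5445, -0.2014, 0.1501]
tcp_rot: [[-0.994, -0.112, 0.001], [-0.112, 0.994, -0.0], [-0.001, -0.001, -1.0]]
force: [-0.5, 0.3, -0.2]
opening: 1.001
grasp_force: 0.0
```

Request:
move_arm:
  increments:
    - {"xyz": [30, 19, 0], "roll": 0, "grip": 100}
    - {"xyz": [30, 19, 0], "roll": 0, "grip": 100}
    - {"xyz": [30, 19, 0], "roll": 0, "grip": 100}
    - {"xyz": [0, 0, 20], "roll": 0, "grip": 100}
    - {"xyz": [0, 0, 0], "roll": 0, "grip": 100}

```text
time_s: 8.52
position: [0.4455, -0.1526, 0.1284]
tcp_rot: [[-0.994, -0.107, -0.004], [-0.107, 0.994, 0.003], [0.004, 0.003, -1.0]]
force: [0.1, -0.6, 0.2]
opening: 0.998
grasp_force: 0.0
```

```bash
python3 c.py w3
```

```text
8.5667 [ 0.44785668 -0.1541452   0.12929926] [-3.25461582e+01  2.74631411e+01  1.08582148e+02 -1.44980961e-04
  4.40403958e+01 -1.28727180e+02]
knob [(0.65, array([ 0.4771, -0.1508,  0.0313]))]
ink_dot []
lens [(0.55, array([ 0.5308, -0.1252,  0.0633]))]
rest [(0.81, array([ 0.5379, -0.1673,  0.0636])), (0.64, array([ 0.5276, -0.1275,  0.0659]))]
pad []
tip [(0.93, array([ 0.5356, -0.168 ,  0.0622])), (0.85, array([ 0.5236, -0.1215,  0.0595]))]
drill_point []
```

View pics/w3.png

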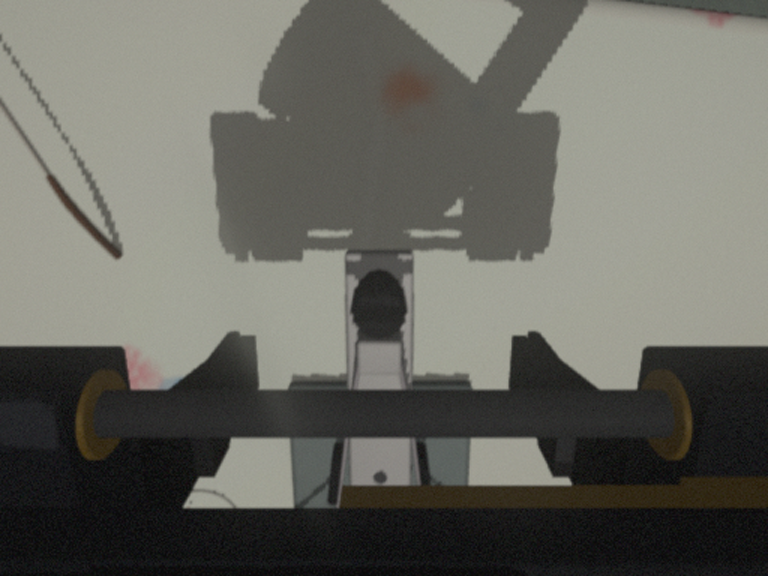

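The knob is at (379,300), slightly left of the finger midline at 384, and the view is clear for the descent.

```bash
cat > e.py <<'E'
from h import *
f=np.load('w3.npz');K,T,im,d=[f[k] for k in('K','T','im','d')]
v,u=np.mgrid[:384,:512]; P=np.stack([(u-K[0,2])/K[0,0]*d,(v-K[1,2])/K[1,1]*d,d],-1)@T[:3,:3].T+T[:3,3]
g=cv2.cvtColor(im,cv2.COLOR_RGB2GRAY)
b=(u>225)&(u<280)&(v>170)&(v<225)&(P[...,2]>.07)&(P[...,2]<.09)
p=P[b];print(len(p),p.mean(0),p.min(0),p.max(0),cv2.minEnclosingCircle(p[:,:2].astype(np.float32)*1000))
for h in (.031,): print(ray(K,T,(379.5+.5)/1.5-.5,(477.5+.5)/1.5-.5,h))
E
python3 e.py
```

```text
1037 [ 0.44617318 -0.15496677  0.07590518] [ 0.43459588 -0.16760448  0.07013635] [ 0.45989302 -0.14192978  0.07855659] ((447.39764404296875, -154.90176391601562), 13.318967819213867)
[ 0.56494052 -0.14254299  0.031     ]
```

Request:
move_arm:
  increments:
    - {"xyz": [1, -0.8, 30], "roll": 0, "grip": 100}
    - {"xyz": [0, 0, 30], "roll": 0, "grip": 100}
    - {"xyz": [0, 0, 25], "roll": 0, "grip": 100}
    - {"xyz": [0, 0, 0], "roll": 0, "grip": 50}
    - {"xyz": [0, 0, 0], "roll": 0, "grip": 30}

```text
time_s: 9.33
position: [0.4472, -0.1553, 0.0438]
tcp_rot: [[-0.994, -0.11, -0.002], [-0.11, 0.994, 0.002], [0.002, 0.002, -1.0]]
force: [-0.1, 0.0, -0.3]
opening: 0.919
grasp_force: 0.0
```

Request:
move_arm:
  increments:
    - {"xyz": [0, 0, 0], "roll": 0, "grip": 10}
    - {"xyz": [0, 0, 0], "roll": 0, "grip": 10}
    - {"xyz": [0, 0, 0], "roll": 0, "grip": 10}
    - {"xyz": [0, 0, 0], "roll": 0, "grip": 10}
    - {"xyz": [0, 0, 0], "roll": 0, "grip": 10}

```text
time_s: 9.75
position: [0.4482, -0.1558, 0.0455]
tcp_rot: [[-0.994, -0.11, 0.002], [-0.11, 0.994, -0.001], [-0.002, -0.001, -1.0]]
force: [-0.1, -0.5, 0.3]
opening: 0.557
grasp_force: 0.0
```

Request:
move_arm:
  increments:
    - {"xyz": [0, 0, 0], "roll": 0, "grip": 10}
    - {"xyz": [0, 0, 0], "roll": 0, "grip": 10}
    - {"xyz": [0, 0, 0], "roll": 0, "grip": 10}
    - {"xyz": [0, 0, 0], "roll": 0, "grip": 10}
    - {"xyz": [0, 0, 0], "roll": 0, "grip": 10}

```text
time_s: 10.17
position: [0.4474, -0.154, 0.0446]
tcp_rot: [[-0.994, -0.108, -0.001], [-0.108, 0.994, 0.003], [0.0, 0.003, -1.0]]
force: [2.3, 6.2, 2.4]
opening: 0.266
grasp_force: 30.0
```

```bash
python3 -c "
from h import *
K,T=w2c('scene')
for i in range(3):
  bot.capture('scene');s=bot.read_state();print(s['time_s'],s['position'],s['force'],s['opening'],s['grasp_force'])"
```

```text
10.2167 [ 0.44735686 -0.15402839  0.04454959] [2.06638344 5.13370583 2.85029623] 0.26858714055993393 29.99429810559377
10.2667 [ 0.44737909 -0.1540344   0.04458207] [1.19628448 5.42275483 2.79573643] 0.2661947891586518 29.994303050916642
10.3167 [ 0.44735825 -0.15401837  0.04456416] [1.90698685 5.2644848  2.91424222] 0.2672373676033696 29.994192961603403
```

Request:
move_arm:
  increments:
    - {"xyz": [-3, 0, 0], "roll": 0, "grip": 10}
    - {"xyz": [-4.5, 0, 0], "roll": 0, "grip": 10}
    - {"xyz": [-4.5, 0, 0], "roll": 0, "grip": 10}
    - {"xyz": [-4.5, 0, 0], "roll": 0, "grip": 10}
    - {"xyz": [-4.5, 0, 0], "roll": 0, "grip": 10}

```text
time_s: 10.73
position: [0.4662, -0.1519, 0.0446]
tcp_rot: [[-0.994, -0.11, -0.005], [-0.11, 0.994, 0.003], [0.005, 0.003, -1.0]]
force: [-4.4, 1.1, 6.4]
opening: 0.269
grasp_force: 30.0
```

Request:
move_arm:
  increments:
    - {"xyz": [-4.5, 0, 0], "roll": 0, "grip": 10}
    - {"xyz": [-4.5, 0, 0], "roll": 0, "grip": 10}
    - {"xyz": [-4.5, 0, 0], "roll": 0, "grip": 10}
    - {"xyz": [-3.5, 0, 0], "roll": 0, "grip": 10}
    - {"xyz": [0, 0, 0], "roll": 0, "grip": 10}

```text
time_s: 11.15
position: [0.484, -0.15, 0.0446]
tcp_rot: [[-0.994, -0.109, -0.004], [-0.109, 0.994, 0.003], [0.003, 0.003, -1.0]]
force: [-2.4, 3.1, 6.1]
opening: 0.269
grasp_force: 30.0
```

```bash
python3 -c "
from h import *
K,T=w2c('scene')
for i in range(3):
  im,d=bot.capture('scene');s=bot.read_state();print(s['time_s'],s['position'],s['force'],s['opening'],s['grasp_force'])
np.savez('s1.npz',im=im,d=d,K=K,T=T)
cv2.imwrite('pics/s1.png',cv2.resize(im[130:220,200:370,::-1],None,fx=4.5,fy=4.5,interpolation=cv2.INTER_CUBIC))"
```

```text
11.2 [ 0.48403093 -0.14997022  0.04456849] [-1.97765627  3.0686464   4.38449138] 0.267456625525017 29.99259342206642
11.25 [ 0.48401679 -0.14996324  0.04457573] [-1.95215153  3.73693292  4.83379965] 0.26092525997784166 29.992471940349787
11.3 [ 0.48402409 -0.14998115  0.04456763] [-1.73592042  3.63820941  4.73794359] 0.2704394559838746 29.99240271979943
```

Request:
move_arm:
  increments:
    - {"xyz": [-1.4, 0, 0], "roll": 0, "grip": 10}
    - {"xyz": [0, 0, 0], "roll": 0, "grip": 10}
    - {"xyz": [0, 0, 0], "roll": 0, "grip": 10}

```text
time_s: 11.55
position: [0.4849, -0.1499, 0.0445]
tcp_rot: [[-0.994, -0.109, -0.004], [-0.109, 0.994, 0.003], [0.004, 0.003, -1.0]]
force: [-3.2, 3.0, 6.4]
opening: 0.263
grasp_force: 30.0
```

Request:
move_arm:
  increments:
    - {"xyz": [0, 0, 0], "roll": 0, "grip": 80}
    - {"xyz": [0, 0, 0], "roll": 0, "grip": 80}
    - {"xyz": [0, 0, 0], "roll": 0, "grip": 80}
    - {"xyz": [0, 0, -20], "roll": 0, "grip": 100}
    - {"xyz": [0, 0, -40], "roll": 0, "grip": 100}

```text
time_s: 11.97
position: [0.4846, -0.1503, 0.1016]
tcp_rot: [[-0.994, -0.11, -0.008], [-0.11, 0.994, 0.004], [0.007, 0.005, -1.0]]
force: [-0.2, 0.1, 0.6]
opening: 0.557
grasp_force: 0.0
```

Request:
move_arm:
  increments:
    - {"xyz": [0, 0, -16], "roll": 0, "grip": 100}
    - {"xyz": [-28, -25.6, -16], "roll": 0, "grip": 100}
    - {"xyz": [-28, -25.6, -16], "roll": 0, "grip": 100}
    - {"xyz": [-28, -25.6, 0], "roll": 0, "grip": 100}
    - {"xyz": [0, 0, 0], "roll": 0.12, "grip": 100}

```text
time_s: 12.38
position: [0.5873, -0.2252, 0.1553]
tcp_rot: [[-1.0, 0.013, 0.014], [0.013, 1.0, -0.01], [-0.014, -0.009, -1.0]]
force: [1.9, 0.2, 0.3]
opening: 0.934
grasp_force: 0.0
```

Request:
move_arm:
  increments:
    - {"xyz": [0, 0, 0], "roll": 0.12, "grip": 100}
    - {"xyz": [0, 0, 0], "roll": 0.12, "grip": 100}
    - {"xyz": [0, 0, 0], "roll": 0.12, "grip": 100}
    - {"xyz": [0, 0, 0], "roll": 0.12, "grip": 100}
    - {"xyz": [0, 0, 0], "roll": 0.12, "grip": 100}

```text
time_s: 12.8
position: [0.5791, -0.2187, 0.1523]
tcp_rot: [[-0.816, 0.578, 0.0], [0.578, 0.816, -0.001], [-0.001, -0.0, -1.0]]
force: [0.8, 0.1, -0.3]
opening: 1.001
grasp_force: 0.0
```

Request:
move_arm:
  increments:
    - {"xyz": [0, 0, 0], "roll": 0.12, "grip": 100}
    - {"xyz": [0, 0, 0], "roll": 0.12, "grip": 100}
    - {"xyz": [0, 0, 0], "roll": 0.12, "grip": 100}
    - {"xyz": [0, 0, 10], "roll": 0.12, "grip": 100}
    - {"xyz": [0, 0, 27], "roll": 0.12, "grip": 100}

```text
time_s: 13.22
position: [0.5822, -0.2204, 0.1187]
tcp_rot: [[-0.348, 0.938, 0.009], [0.938, 0.348, -0.005], [-0.008, 0.006, -1.0]]
force: [-0.2, -0.4, 0.3]
opening: 1.001
grasp_force: 0.0
```

Request:
move_arm:
  increments:
    - {"xyz": [0, 0, 27], "roll": 0.12, "grip": 100}
    - {"xyz": [0, 0, 0], "roll": 0.12, "grip": 100}
    - {"xyz": [0, 0, 0], "roll": 0, "grip": 100}
    - {"xyz": [0, 0, 0], "roll": 0, "grip": 100}

```text
time_s: 13.55
position: [0.5792, -0.2187, 0.0883]
tcp_rot: [[-0.124, 0.992, 0.0], [0.992, 0.124, -0.0], [-0.001, 0.0, -1.0]]
force: [-0.5, 0.1, -0.4]
opening: 1.0
grasp_force: 0.0
```

```bash
python3 c.py w4; python3 - <<'E'
from h import *
im=np.load('w4.npz')['im']; cv2.imwrite('pics/w4c.png',cv2.resize(im[50:140,340:512,::-1],None,fx=4.5,fy=4.5,interpolation=cv2.INTER_CUBIC))
E
```

```text
13.6 [ 0.57958417 -0.21888273  0.08894802] [-3.10066257e+01  3.94975468e+01  8.90967540e+01 -9.78697459e-03
  5.13013986e+01 -3.81005362e+01]
knob [(0.59, array([ 0.6055, -0.1422,  0.0471]))]
ink_dot [(0.7, array([ 0.5757, -0.1141,  0.0592]))]
lens [(0.65, array([ 0.6622, -0.1284,  0.0555]))]
rest [(0.97, array([ 0.6194, -0.1674,  0.0637])), (0.73, array([ 0.5761, -0.1185,  0.0651]))]
pad [(0.78, array([ 0.6671, -0.1789,  0.0614])), (0.65, array([ 0.6469, -0.0922,  0.0543]))]
tip [(0.82, array([ 0.5739, -0.1159,  0.0591])), (0.68, array([ 0.6189, -0.1641,  0.0631]))]
drill_point [(0.87, array([ 0.6685, -0.131 ,  0.1139]))]
```

View pics/w4c.png

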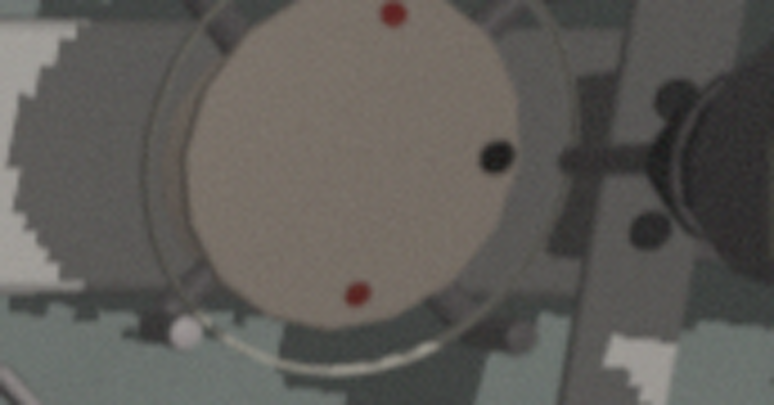

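The dot sits at crop (497,157) and the bit tip at about (562,160). I work out the remaining gap, allowing for their height difference.

```bash
cat > f.py <<'E'
from h import *
import sys
f=np.load(sys.argv[1]+'.npz');K,T,im,d=[f[k] for k in('K','T','im','d')]
g=cv2.cvtColor(im,cv2.COLOR_RGB2GRAY).astype(int)
print(g[80:92,444:482])
q=lambda p:((p[0]+.5)/4.5-.5+340,(p[1]+.5)/4.5-.5+50)
a=eval(sys.argv[2]);b=eval(sys.argv[3])
D=ray(K,T,*q(a),.0555);B=ray(K,T,*q(b),.0675);e=np.array([.9941,.1080,0]);n=np.array([-.108,.9941,0])
print(D,B,'along',(B-D)@e*1e3,'perp',(B-D)@n*1e3,q(a),q(b))
print('dz1mm effect',(ray(K,T,*q(a),.0565)-D)@e*1e3)
print('strip z',[ (T[2,3]+(T[:3,:3]@np.linalg.inv(K)@np.r_[u,v,1])[2]*d[v,u]) for u,v in((452,85),(440,85),(430,80))])
E
python3 f.py w4 '(497,157)' '(562,160)'
```

```text
[[106 110 110 109 106 101 100  99 101 104 105  94  84  85  88  88  88  87
   87  85  86  87  84  76  69  57  53  55  53  53  61  67  76  83  84  85
   88  82]
 [108 108 107 101  92  79  73  68  71  92 104  93  87  87  86  85  87  85
   86  88  85  85  79  72  69  58  51  55  56  55  60  63  75  78  76  78
   77  77]
 [108 110 103  87  61  49  40  38  43  64  92  95  88  86  84  88  86  87
   87  87  87  76  71  68  60  56  53  54  58  55  57  61  66  63  60  60
   64  61]
 [111 108  93  63  40  32  31  27  34  49  77  90  87  85  88  83  87  86
   89  86  83  63  61  52  52  54  52  55  49  55  48  54  53  54  52  52
   52  53]
 [107 106  83  48  31  35  34  35  33  47  72  91  88  88  85  86  87  86
   85  81  69  56  52  48  48  50  49  54  49  51  49  51  49  49  49  53
   54  49]
 [107 106  82  46  34  27  32  26  33  50  81  93  88  85  85  89  88  89
   85  81  61  52  49  51  50  49  49  53  47  49  45  53  48  47  49  47
   54  50]
 [108 103  79  47  27  37  36  33  43  67  91  91  89  86  85  83  87  86
   84  77  62  49  50  45  48  50  53  48  49  52  45  48  54  47  50  5
[... 429 characters left out ...]
0  53  54  52  55  56  56  70  76  77  77  78  79
   78  77]
 [111 110 110 108 107 107 108 107 108 103  93  87  87  86  82  87  88  88
   85  86  84  74  74  59  55  58  58  55  55  62  76  85  88  84  86  85
   85  87]
 [109 110 107 109 108 111 109 110 103  96  90  86  87  87  86  84  89  86
   87  86  81  78  70  60  57  58  58  56  57  68  78  85  86  83  90  87
   84  86]]
[ 0.67607524 -0.12924267  0.0555    ] [ 0.677048   -0.12961319  0.0675    ] along 0.9270046096454974 perp -0.4733957477277229 (450.05555555555554, 84.5) (464.5, 85.16666666666666)
dz1mm effect -0.5460540432638773
strip z [np.float64(0.05551949732970385), np.float64(0.05079634246816822), np.float64(0.05055593083984067)]
```

```bash
cat > g.py <<'E'
from h import *
e=np.array([.9941,.1080,0])
for nm,rows,c0 in(('w2',(90,91),474),('w4',(85,86),462)):
    f=np.load(nm+'.npz');K,T,d=f['K'],f['T'],f['d']
    for v in rows:
        r=[]
        for u in range(c0,c0+26,1):
            p=T[:3,:3]@(np.linalg.inv(K)@np.r_[u,v,1]*d[v,u])+T[:3,3]; r.append((u,round(p@e*1e3,1),round(p[2]*1e3,1)))
        print(nm,v,*r)
E
python3 g.py
```

```text
w2 90 (474, np.float64(656.2), np.float64(71.1)) (475, np.float64(656.7), np.float64(71.1)) (476, np.float64(656.7), np.float64(71.8)) (477, np.float64(656.0), np.float64(73.7)) (478, np.float64(656.1), np.float64(74.5)) (479, np.float64(655.7), np.float64(75.8)) (480, np.float64(656.0), np.float64(76.1)) (481, np.float64(656.0), np.float64(76.9)) (482, np.float64(656.3), np.float64(77.1)) (483, np.float64(656.6), np.float64(77.4)) (484, np.float64(656.4), np.float64(78.5)) (485, np.float64(655.3), np.float64(81.0)) (486, np.float64(656.2), np.float64(80.3)) (487, np.float64(656.3), np.float64(80.9)) (488, np.float64(656.3), np.float64(81.6)) (489, np.float64(656.6), np.float64(81.8)) (490, np.float64(656.4), np.float64(82.8)) (491, np.float64(657.0), np.float64(82.6)) (492, np.float64(656.7), np.float64(83.7)) (493, np.float64(655.7), np.float64(85.9)) (494, np.float64(656.8), np.float64(85.0)) (495, np.float64(656.3), np.float64(86.5)) (496, np.float64(652.6), np.float64(92.6)) (497, np.float64(652.3), np.float64(93.7)) (498, np.float64(649.7), np.float64(98.1)) (499, np.float64(64
[... 2695 characters left out ...]
oat64(78.2)) (472, np.float64(655.6), np.float64(79.7)) (473, np.float64(656.6), np.float64(78.8)) (474, np.float64(656.7), np.float64(79.5)) (475, np.float64(656.0), np.float64(81.4)) (476, np.float64(656.5), np.float64(81.3)) (477, np.float64(655.7), np.float64(83.3)) (478, np.float64(656.6), np.float64(82.6)) (479, np.float64(656.0), np.float64(84.4)) (480, np.float64(656.5), np.float64(84.4)) (481, np.float64(656.2), np.float64(85.6)) (482, np.float64(656.0), np.float64(86.5)) (483, np.float64(652.9), np.float64(92.2)) (484, np.float64(651.1), np.float64(95.7)) (485, np.float64(650.5), np.float64(97.2)) (486, np.float64(649.4), np.float64(99.6)) (487, np.float64(650.0), np.float64(99.3))
```

The dot is only about 0.3 mm from under the bit, both along the rail and across it, so the slide is done. Next I turn back and go to the thumb rests.

Request:
move_arm:
  increments:
    - {"xyz": [0, 0, -20], "roll": -0.1196, "grip": 100}
    - {"xyz": [0, 0, -20], "roll": -0.1196, "grip": 100}
    - {"xyz": [0, 0, -20], "roll": -0.1196, "grip": 100}
    - {"xyz": [0, 0, 0], "roll": -0.1196, "grip": 100}
    - {"xyz": [0, 0, 0], "roll": -0.1196, "grip": 100}

```text
time_s: 14.37
position: [0.5799, -0.2189, 0.1507]
tcp_rot: [[-0.663, 0.748, 0.004], [0.748, 0.663, -0.002], [-0.004, 0.001, -1.0]]
force: [0.4, -0.1, -1.0]
opening: 1.0
grasp_force: 0.0
```

Request:
move_arm:
  increments:
    - {"xyz": [0, 0, 0], "roll": -0.1196, "grip": 100}
    - {"xyz": [0, 0, 0], "roll": -0.1196, "grip": 100}
    - {"xyz": [0, 0, 0], "roll": -0.1196, "grip": 100}
    - {"xyz": [0, 0, 0], "roll": -0.1196, "grip": 100}
    - {"xyz": [0, 0, 0], "roll": -0.1196, "grip": 100}

```text
time_s: 14.78
position: [0.5788, -0.2183, 0.1488]
tcp_rot: [[-0.97, 0.245, 0.0], [0.245, 0.97, -0.0], [-0.0, -0.0, -1.0]]
force: [0.2, 0.2, -0.9]
opening: 1.003
grasp_force: 0.0
```

Request:
move_arm:
  increments:
    - {"xyz": [0, 0, 0], "roll": -0.1196, "grip": 100}
    - {"xyz": [0, 0, 0], "roll": -0.1196, "grip": 100}
    - {"xyz": [0, 0, 0], "roll": -0.1196, "grip": 100}
    - {"xyz": [0, 0, 0], "roll": 0, "grip": 100}

```text
time_s: 15.12
position: [0.5788, -0.2183, 0.1488]
tcp_rot: [[-0.994, -0.107, 0.0], [-0.107, 0.994, -0.0], [-0.0, -0.0, -1.0]]
force: [0.3, 1.1, -0.6]
opening: 0.999
grasp_force: 0.0
```

Request:
move_arm:
  increments:
    - {"xyz": [-5.6, 39, 0], "roll": 0, "grip": 100}
    - {"xyz": [-5.6, 39, 0], "roll": 0, "grip": 100}
    - {"xyz": [0, 0, 0], "roll": 0, "grip": 100}
    - {"xyz": [0, 0, 0], "roll": 0, "grip": 100}

```text
time_s: 15.45
position: [0.5815, -0.1373, 0.1487]
tcp_rot: [[-0.994, -0.106, -0.001], [-0.106, 0.994, 0.0], [0.001, 0.0, -1.0]]
force: [-0.0, 0.3, 0.4]
opening: 0.997
grasp_force: 0.0
```

```bash
cat > k.py <<'E'
from h import *
import sys
e=np.array([.9941,.1080]);n=np.array([-.108,.9941])
K,T=w2c('wrist'); im,d=bot.capture('wrist'); s=bot.read_state(); p=np.array(s['position'])
np.savez(sys.argv[1]+'.npz',im=im,d=d,K=K,T=T); cv2.imwrite(f'pics/{sys.argv[1]}.png',cv2.resize(im[:,:,::-1],(768,576),interpolation=cv2.INTER_CUBIC))
R=np.array(s['tcp_rot']);f=np.array(s['force'])[:2]
print(s['time_s'],p,'along',p[:2]@e*1e3,'perp',p[:2]@n*1e3,'yaw',np.degrees(np.arctan2(R[1,0],R[0,0])),'f',f@e,f@n,s['force'][2],s['opening'],s['grasp_force'])
v,u=np.mgrid[:384,:512]; P=np.stack([(u-K[0,2])/K[0,0]*d,(v-K[1,2])/K[1,1]*d,d],-1)@T[:3,:3].T+T[:3,3]
for q in bot.trace('rest','wrist')[:3]:
    w=P[q['mask']]; w=w[(w[:,2]>.05)&(w[:,2]<.075)]
    if len(w)>20: a=w[:,:2]@e*1e3;b=w[:,:2]@n*1e3; print('rest',round(q['conf'],2),len(w),'along',np.percentile(a,[2,98]),'perp',np.percentile(b,[2,98]))
E
python3 k.py w5
```

```text
15.5 [ 0.58198751 -0.13888882  0.14882724] along 563.5537940653197 perp -200.9240281468601 yaw -173.98161447777446 f -0.07179732189254327 0.26905096172198917 0.2578850316187329 1.0018462423585381 0.0
rest 0.92 910 along [505.76415172 672.61583626] perp [-190.93938565 -142.09279491]
rest 0.86 942 along [505.75597484 667.23046189] perp [-260.80241328 -213.26638316]
```

View pics/w5.png

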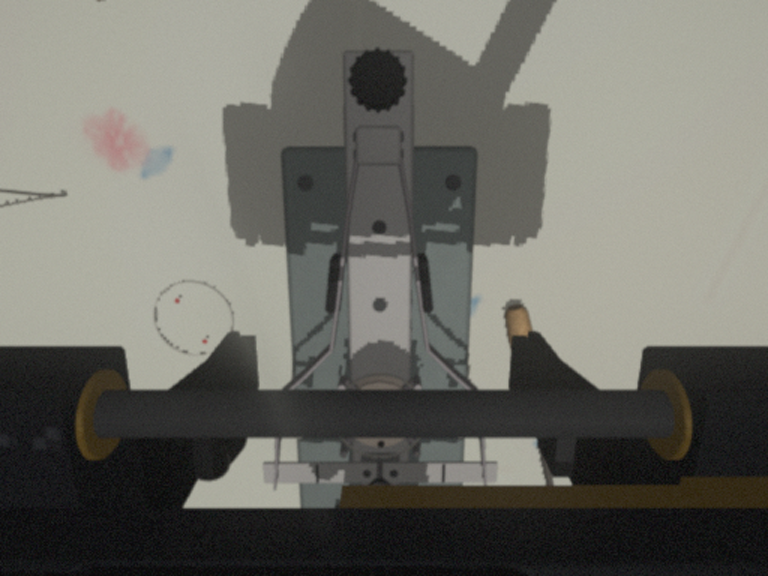

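The rests are at about (335,283) and (425,283), the rail midline is at ~379 against the finger midline of 384, and the knob is at (378,80).

```bash
python3 - <<'E'
from h import *
e=np.array([.9941,.1080]);n=np.array([-.108,.9941])
f=np.load('w5.npz');K,T,im,d=[f[k] for k in('K','T','im','d')]
for nm,p,h in [('restL',(426,283),.063),('restR',(335,283),.063),('hole1',(379,227.5),.031),('hole2',(379.5,304.5),.031),('knob',(378,80),.077),('strip lines',(317,471),.0455),('',(443.5,471),.0455),('fingers',(257,345),.15),('',(512,345),.15)]:
    w=ray(K,T,(p[0]+.5)/1.5-.5,(p[1]+.5)/1.5-.5,h)[:2]; print(nm,round(w@e*1e3,1),round(w@n*1e3,1))
g=cv2.cvtColor(im,cv2.COLOR_RGB2GRAY).astype(int); print(g[188,212:300])
E
```

```text
restL 560.8 -178.7
restR 560.7 -224.5
hole1 538.2 -202.5
hole2 582.9 -202.4
knob 466.5 -202.2
strip lines 683.5 -240.3
 683.7 -164.2
fingers 557.4 -242.9
 557.6 -156.6
[104 105 105 105 105 102  76  45  43  38  44  46  50  84 115 109  84  98
 105  99 114 131 144 147 147 147 148 147 150 148 150 149 147 149 149 148
 150 151 148 149 152 150 149 151 150 150 149 149 149 150 149 153 153 148
 150 150 151 151 151 147 139 117 101 108  97  98 115 107  64  41  32  40
  40  45  60  95 108 110 111 111 107 111 109 111 111 111 113 113]
```

Request:
move_arm:
  increments:
    - {"xyz": [0, -0.5, 37], "roll": 0, "grip": 100}
    - {"xyz": [0, 0, 37], "roll": 0, "grip": 100}
    - {"xyz": [0, 0, 25], "roll": 0, "grip": 80}
    - {"xyz": [0, 0, 12], "roll": 0, "grip": 64}
    - {"xyz": [0, 0, 0], "roll": 0, "grip": 64}

```text
time_s: 15.97
position: [0.58, -0.1406, 0.0347]
tcp_rot: [[-0.995, -0.102, -0.005], [-0.102, 0.995, 0.002], [0.005, 0.003, -1.0]]
force: [-1.3, -0.5, -1.1]
opening: 0.855
grasp_force: 0.0
```

Request:
move_arm:
  increments:
    - {"xyz": [0, 0, 0], "roll": 0, "grip": 64}
    - {"xyz": [0, 0, 0], "roll": 0, "grip": 64}
    - {"xyz": [0, 0, 0], "roll": 0, "grip": 64}
    - {"xyz": [0, 0, 0], "roll": 0, "grip": 64}

```text
time_s: 16.3
position: [0.583, -0.1403, 0.0393]
tcp_rot: [[-0.995, -0.104, 0.003], [-0.104, 0.995, -0.001], [-0.003, -0.001, -1.0]]
force: [1.0, 0.3, 0.3]
opening: 0.65
grasp_force: 0.6
```

```bash
python3 k.py w6
```

```text
16.35 [ 0.58277773 -0.14008501  0.03910562] along 564.2101568317727 perp -202.19849925488955 yaw -173.9986084670319 f 0.38880151841970817 0.9344521473589376 0.6272579688870138 0.6517695348735839 0.6376046134573699
rest 0.77 1589 along [503.60575888 601.73555483] perp [-232.11356448 -212.84812134]
rest 0.67 1631 along [502.8482908 601.6863914] perp [-191.43933833 -172.19265921]
```

View pics/w6.png

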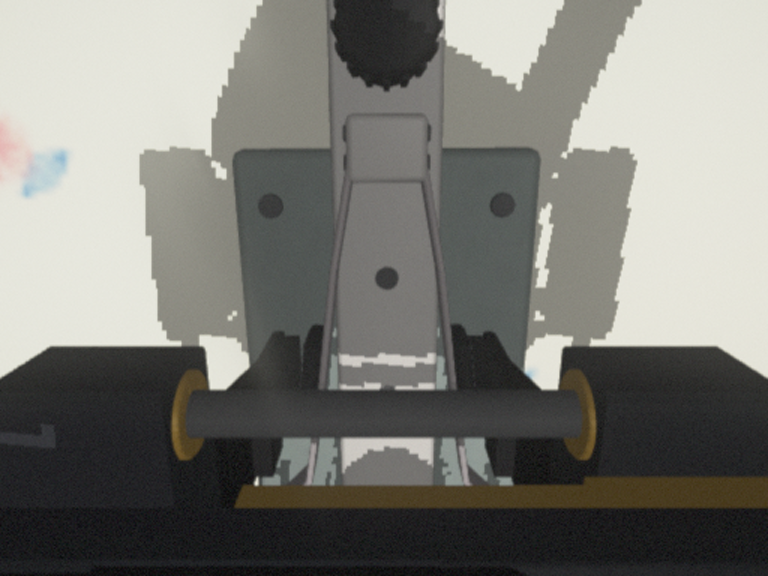

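The knob is at (386,45), carriage hole 1 at (387,278), and the fingers stand beside both rests at about x = 310 and 462. I sample force and pose before squeezing.

Request:
move_arm:
  increments:
    - {"xyz": [0, 0, 0], "roll": 0, "grip": 64}
    - {"xyz": [0, 0, 0], "roll": 0, "grip": 64}

```text
time_s: 16.57
position: [0.582, -0.1399, 0.0381]
tcp_rot: [[-0.994, -0.105, 0.001], [-0.105, 0.994, -0.0], [-0.001, -0.0, -1.0]]
force: [-0.4, 0.9, 0.7]
opening: 0.64
grasp_force: 0.6
```

```bash
cat > m.py <<'E'
from h import *
import sys
e=np.array([.9941,.1080]);n=np.array([-.108,.9941]);r=[]
for i in range(int(sys.argv[1])):
    im,d=bot.capture('wrist'); s=bot.read_state();p=np.array(s['position']);f=np.array(s['force']);R=np.array(s['tcp_rot'])
    r.append([p[:2]@e*1e3,p[:2]@n*1e3,p[2]*1e3,f[:2]@e,f[:2]@n,f[2],s['opening']*87,s['grasp_force'],np.degrees(np.arctan2(-R[1,0],-R[0,0]))])
print(s['time_s']);np.set_printoptions(precision=2,suppress=True);print('along perp z | fe fn fz | open grasp yaw');print(np.mean(r,0));print(np.std(r,0))
K,T=w2c('wrist')
g=cv2.cvtColor(im,cv2.COLOR_RGB2GRAY).astype(float); np.savez('last.npz',im=im,K=K,T=T,d=d)
def cen(x0,x1,y0,y1):
    w=g[y0:y1,x0:x1];a=(np.clip(np.median(w)-15-w,0,None)>0)*np.clip(np.median(w)-w,0,None);v,u=np.mgrid[y0:y1,x0:x1];return (u*a).sum()/a.sum(),(v*a).sum()/a.sum()
c=cen(245,271,172,198);w=ray(K,T,*c,.031)[:2];print('hole1 px',c,w@e*1e3,w@n*1e3)
E
python3 m.py 4
```

```text
16.7667
along perp z | fe fn fz | open grasp yaw
[ 563.25 -201.9    37.73    0.09    1.6     0.8    55.83    0.6     6.02]
[0.05 0.02 0.13 0.36 0.56 0.47 0.18 0.02 0.  ]
hole1 px (np.float64(256.4156615327519), np.float64(188.20402672109853)) 537.6840156349012 -202.15681209982927
```

Request:
move_arm:
  increments:
    - {"xyz": [0, 0, 0], "roll": 0, "grip": 60}
    - {"xyz": [0, 0, 0], "roll": 0, "grip": 60}
    - {"xyz": [0, 0, 0], "roll": 0, "grip": 58}
    - {"xyz": [0, 0, 0], "roll": 0, "grip": 58}

```text
time_s: 17.1
position: [0.5821, -0.1402, 0.0375]
tcp_rot: [[-0.995, -0.105, 0.001], [-0.105, 0.995, -0.0], [-0.001, -0.0, -1.0]]
force: [1.1, 1.5, -0.5]
opening: 0.587
grasp_force: 1.9
```

```bash
python3 m.py 4
```

```text
17.3
along perp z | fe fn fz | open grasp yaw
[ 563.57 -202.21   37.53    1.43    1.48    0.03   50.74    2.      6.01]
[0.02 0.01 0.01 0.53 0.55 0.43 0.13 0.02 0.  ]
hole1 px (np.float64(257.0256078395119), np.float64(187.63187575113247)) 537.7587134488159 -202.12725925394935
```

Request:
move_arm:
  increments:
    - {"xyz": [0, 1, 0], "roll": 0, "grip": 58}
    - {"xyz": [0, 0, 0], "roll": 0, "grip": 58}
    - {"xyz": [0, 0, 0], "roll": 0, "grip": 58}

```text
time_s: 17.55
position: [0.582, -0.1393, 0.0376]
tcp_rot: [[-0.994, -0.105, 0.001], [-0.105, 0.994, -0.001], [-0.0, -0.001, -1.0]]
force: [1.3, 0.0, -1.3]
opening: 0.578
grasp_force: 2.0
```

```bash
python3 m.py 4
```

```text
17.75
along perp z | fe fn fz | open grasp yaw
[ 563.45 -201.3    37.57    1.16    0.09   -0.81   50.39    2.03    6.02]
[0.01 0.03 0.01 0.41 0.65 0.3  0.17 0.   0.  ]
hole1 px (np.float64(255.25214847321266), np.float64(187.83644176266228)) 537.749296212814 -202.10058513282132
```

Request:
move_arm:
  increments:
    - {"xyz": [-0.2, 0, 0], "roll": 0, "grip": 56}
    - {"xyz": [-0.2, 0, 0], "roll": 0, "grip": 53}
    - {"xyz": [-0.2, 0, 0], "roll": 0, "grip": 51}
    - {"xyz": [-0.1, 0, 0], "roll": 0, "grip": 49}
    - {"xyz": [0, 0, 0], "roll": 0, "grip": 48}

```text
time_s: 18.17
position: [0.5826, -0.1391, 0.0376]
tcp_rot: [[-0.994, -0.105, 0.0], [-0.105, 0.994, -0.0], [-0.0, -0.0, -1.0]]
force: [1.9, -0.7, -1.3]
opening: 0.492
grasp_force: 3.5
```

```bash
python3 m.py 4
```

```text
18.3667
along perp z | fe fn fz | open grasp yaw
[ 564.2  -201.14   37.57    1.76   -0.35   -1.25   42.19    3.64    6.01]
[0.01 0.01 0.   0.46 0.56 0.23 0.16 0.04 0.  ]
hole1 px (np.float64(254.88206902832164), np.float64(186.4030598306165)) 537.7171831915275 -202.15614297996254
```

Request:
move_arm:
  increments:
    - {"xyz": [-0.2, 0, 0], "roll": 0, "grip": 46}
    - {"xyz": [-0.2, 0, 0], "roll": 0, "grip": 44}
    - {"xyz": [0, 0, 0], "roll": 0, "grip": 44}
    - {"xyz": [0, 0, 0], "roll": 0, "grip": 44}

```text
time_s: 18.7
position: [0.5829, -0.139, 0.0376]
tcp_rot: [[-0.994, -0.105, 0.0], [-0.105, 0.994, -0.0], [-0.0, -0.0, -1.0]]
force: [1.4, -0.0, -2.1]
opening: 0.442
grasp_force: 4.4
```

```bash
python3 m.py 3
```

```text
18.85
along perp z | fe fn fz | open grasp yaw
[ 564.46 -201.08   37.57    1.8     0.24   -0.49   38.5     4.41    6.01]
[0.01 0.01 0.   0.45 0.33 0.44 0.09 0.01 0.  ]
hole1 px (np.float64(254.83552271483305), np.float64(185.88487502280606)) 537.7034850885624 -202.11217807756006
```

Request:
move_arm:
  increments:
    - {"xyz": [-0.1, 0, 0], "roll": 0, "grip": 42.5}
    - {"xyz": [-0.1, 0, 0], "roll": 0, "grip": 41.5}
    - {"xyz": [0, 0, 0], "roll": 0, "grip": 41.5}
    - {"xyz": [0, 0, 0], "roll": 0, "grip": 41.5}

```text
time_s: 19.18
position: [0.583, -0.139, 0.0376]
tcp_rot: [[-0.994, -0.105, 0.0], [-0.105, 0.994, -0.0], [-0.0, -0.0, -1.0]]
force: [2.9, -0.1, -1.2]
opening: 0.419
grasp_force: 6.2
```

```bash
python3 m.py 3; python3 - <<'E'
from h import *
K,T=w2c('scene');im,d=bot.capture('scene'); np.savez('s2.npz',im=im,d=d,K=K,T=T)
t,_=bot.capture('top'); a=cv2.resize(im[140:210,230:330,::-1],(800,560),interpolation=cv2.INTER_CUBIC)
cv2.imwrite('pics/s2.png',a)
print([(d_['conf'],d_['at']) for d_ in bot.spot_in('tip','scene')], bot.spot_in('pad','scene'))
E
```

```text
19.3333
along perp z | fe fn fz | open grasp yaw
[ 564.6  -201.1    37.57    2.03   -0.26   -0.65   36.28    6.34    6.02]
[0.02 0.01 0.01 0.26 0.18 0.37 0.13 0.03 0.  ]
hole1 px (np.float64(254.83107555232294), np.float64(185.6169651786526)) 537.6864941855522 -202.12581575032883
[(0.42, [0.132, -0.0301, 1.15])] []
```

View pics/s2.png

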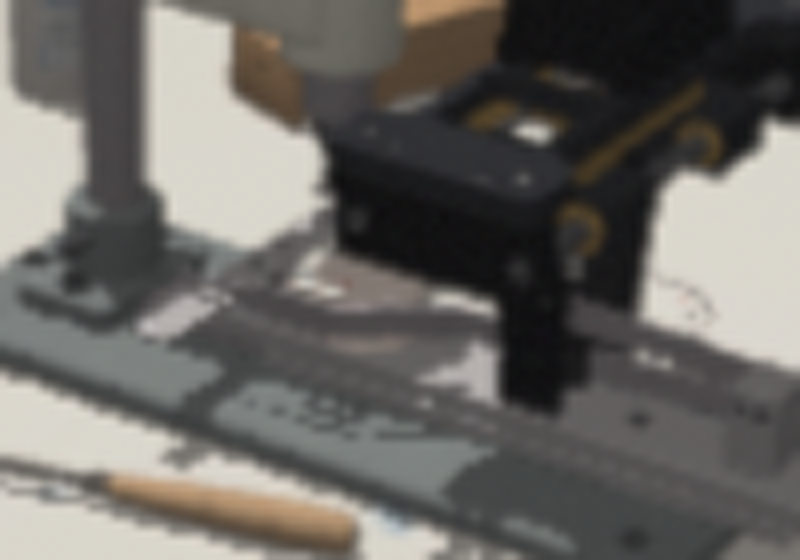

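The grip force bends upward at 37.4 mm opening. That is exactly where the pads should meet the 53 mm lens, so the opening scale is true and the mark is at 35.0 mm, or 40.2 %. The scene view shows the fingers on the rests at about (530,350), in front of the lens.

Request:
move_arm:
  increments:
    - {"xyz": [-0.1, 0, 0], "roll": 0, "grip": 40.8}
    - {"xyz": [0, 0, 0], "roll": 0, "grip": 40.2}
    - {"xyz": [0, 0, 0], "roll": 0, "grip": 40.2}
    - {"xyz": [0, 0, 0], "roll": 0, "grip": 40.2}
    - {"xyz": [0, 0, 0], "roll": 0, "grip": 40.2}

```text
time_s: 19.95
position: [0.5831, -0.139, 0.0376]
tcp_rot: [[-0.994, -0.105, 0.0], [-0.105, 0.994, -0.0], [-0.0, -0.0, -1.0]]
force: [2.4, -1.6, -0.9]
opening: 0.409
grasp_force: 8.3
```

```bash
python3 m.py 6; python3 - <<'E'
from h import *
im,d=bot.capture('top'); cv2.imwrite('pics/t2.png',cv2.resize(im[140:200,280:355,::-1],(750,600),interpolation=cv2.INTER_CUBIC))
E
```

```text
20.25
along perp z | fe fn fz | open grasp yaw
[ 564.67 -201.15   37.57    2.26   -1.19   -0.75   35.17    8.29    6.02]
[0.01 0.01 0.01 0.21 0.68 0.31 0.17 0.01 0.  ]
hole1 px (np.float64(254.87708333333333), np.float64(185.51503623188407)) 537.714289214 -202.1561992248587
```

View pics/t2.png

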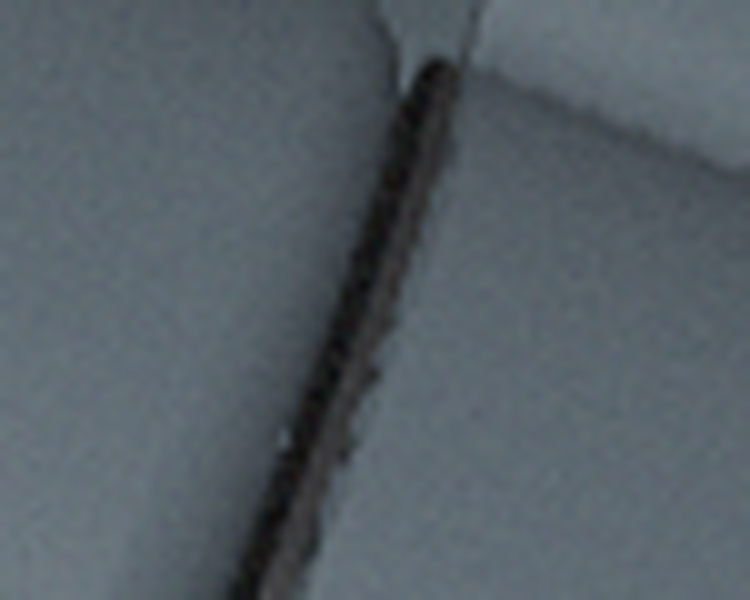

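The top view is fully blocked by the arm, so I rely on the force and opening. The opening is 35.1 mm at 8.3 N, the value expected at the mark, and the side forces are balanced. Carriage hole 1 has not moved (537.7 mm along the rail). I'm handing in.

```bash
python3 -c "
from rig import bot
print(bot.hand_in())"
```

```text
the job is handed in; nothing more can be done
None
```

I handed the job in at about 20 s with the dot within about 0.5 mm of the bit point and the tweezers still held squeezed at 35.1 mm over the rests (8.3 N). The arm hid the gauge strip, so I set the mark from opening and grip force and never saw the pointers over the lines.

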